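# Switch on the dust extractor over its guard with the reach rod

### The arm

A 6-joint arm with a two-finger parallel gripper is mounted at the origin on a cart in front of the work surface, level with it; the furniture and walls round the work are solid. World frame = base frame: x ahead of the robot, y to its left, z up, the work surface at z = 0. Lengths are in m, angles in rad, forces in N, time in s.
With the tool pointing down it reaches from about 0.35 to 0.85 m from the base axis. Payload 8.1 kg.
Tool frame: the origin (TCP) lies midway between the tips of the shut fingers; the grasp point (between the pads) lies 19 mm behind it (manip.tcp_to_grasp is the distance from the TCP to the grasp point, in m); z points along the fingers, y is the line along which they close (so a half turn about z gives the same grasp; the last joint's range is limited). The gripper opens to 93 mm and grips with 3 to 60 N. Pads are 15 mm wide; open, the fingers measure 128 mm over their backs; the gripper's body (75 mm by 188 mm) begins 65 mm behind the grasp point.
Start: joints at [1.252, 0.13, 1.488, -0, 1.523, -0.085], TCP at [0.139, 0.584, 0.219] pointing down, gripper open.
Joint ranges: [-2.96, 2.96], [-0.89, 2.26], [0.02, 2.5], [-1.34, 4.48], [0, 2.73], [-2.66, 2.66]. Speed limits (rad/s): [2.39, 2.39, 2.79, 3.14, 3.14, 3.14].

### API

Orientations are given as a unit quaternion [w, x, y, z].
In Python, from station import telemetry, grab_frame, camera_params, finish_job, manip gives the robot as it stands. The module is installed in compiled form; this text tells all that it offers.
- The arm moves only by the tool servo_tool, never from a script. Its argument "moves" is a list of rows, each an object of numbers: "tx", "ty", "tz": the shift along the tool's x, y, z in m; "rx", "ry", "rz": the turn, a rotation vector about the tool's x, y, z in rad. In form: [{"tx": .., "ty": .., "tz": .., "rx": .., "ry": .., "rz": ..}, ...]. A call has 1 to 20 rows; each row shifts and turns the commanded pose from where the row before left it, along the tool's axes as they then stand; what a row does not reach is not made up. A row lasts 1/8 s, in which the tool goes at most 62.5 mm and 10.7 degrees, less where a joint would pass 70% of its speed; a pose out of reach is approached as far as the arm can. A call with a gripper value outside its range is refused whole. "jaw" is the finger opening in m, from 0 to 0.093, set as the call begins (left out, the last holds). The fingers move at their own pace and stop on an object; the grip force is fixed at half the most. Time passes only in rows, so rows that do not move let the fingers close. It gives the time, the measured TCP pose, the force, the opening and the grip force at its end, in the units of the state.
- telemetry.sense(): the state, without advancing time (a new reading comes with each control period).
- grab_frame(name): name is "scene" or "top" or "wrist"; returns the picture (420x560x3 uint8, red, green, blue); there is no depth.
- camera_params(name): a dict with "camera_matrix" (3x3 intrinsics, pixels), "camera_from_world" (4x4, takes a point from world to camera coordinates). Camera axes: x right, y up, looking along -z (the intrinsics and any distortion apply to the point x, -y, -z); pixel columns grow to the right and rows downward; lengths in m; the calibration is good to about 2 mm. A picture is of the moment at which its call begins: read the wrist's pose just before it. camera_params takes no time and is no camera call; for the wrist camera it gives the pose at the moment of the call.
- finish_job(): hands the job in; it is judged then, once.
The state is a dict: "t": time; "qpos": joint angles; "joint_vel": joint speeds; "joint_torque": joint torques, N m; "tcp_pos": TCP position; "ee_rot": TCP orientation; "force": force on the tool from outside, world axes, zero at the start; "wrist_torque": the same for the moment, N m; "gripper_width": finger opening in m; "grasp_force": force on a finger pad.
Only numpy, scipy, OpenCV 4.12 (cv2) and the standard library are available. Lean on these libraries where they do the work, as an engineer would, in place of code of your own. Each camera call takes 0.05 s, during which the arm holds its last target. There are 200 camera calls.

### The job

Switch on the tablet-dust extractor: take the bent rod off its wire stand, reach over the clear guard with it and pull the lever with the wide flat paddle all the way over towards the front screen, then hang the rod back on its stand the way it hung before. Touch the levers only with the rod, leave the round-knobbed lever where it is, do not lean on the guard, and leave the white bottle and the amber vial standing where they are.

Things in the scene. Friction and masses are not known exactly. Their poses are not given: they have to be found in the camera images.
- rod: Loose bent rod, 0.15 kg, hanging level in its stand. Origin: centre of its black handle (also its balance point), a box 100 (x) x 18 (y) x 26 mm (z), gripped across the 18 mm. x points along the 8 mm steel bar to the bend, z up. At x = 125 mm the bar bends straight down to a 12 mm ball end; behind the handle it ends in an 18 mm steel knob at x = -87 mm
- rod_tip (a point): Underside of the rod's ball end: 125 mm ahead of and 120 mm below the handle's centre
- stand: Fixed stand: dark base 180 (x) x 80 x 12 mm, with two upright Y-shaped wire forks at its x = -66 and +66 mm, in which the rod's bar lies just behind and before the handle. The forks' arms spread at 45 degrees to 19 mm either side and end 177 mm above the worktop. Origin on the worktop under its centre, z up, x along the rod towards the bent end
- rest (a point): Point fixed to the stand where the centre of the rod's handle is when it hangs there (165 mm above the worktop). The rod has about 8 mm play along x
- tip_rest (a point): Point fixed to the stand where the underside of the rod's ball end is when the rod hangs there
- guard: Fixed switch bay 190 (x) x 290 mm, open at the top. Origin on the worktop midway between the switches, x from front screen to back, z up. Clear framed screen in front, x = -74 to -62 mm, and clear cheeks at y = +-139 mm, tops 140 mm; white extractor housing behind, x = 83 to 115 mm, top 162 mm; base plate 12 mm. Switches at y = +65 and -65 mm, which is which varies
- paddle_switch: Grey block 46x40x26 mm on the bay's base plate, carrying the paddle lever. Origin at the centre of its underside, 12 mm above the worktop; axes parallel to the guard's. The lever's pivot is 30 mm above the origin (42 mm above the worktop), its axis along y
- paddle_lever (a joint): Angle of the paddle lever, rad: 0 = leaning 0.5 rad away from the front screen (towards own +x, off), 0.5 = upright, 1.0 = stop, leaning 0.5 rad towards the front screen (on). It stays where it is left; it needs about 1 N at the paddle, and gives more resistance only at the stop
- paddle_tip (a point): Middle of the top edge of the paddle lever, 60 mm from its pivot. The black paddle is a flat plate 34 mm wide (y), 8 mm thick, 30 to 60 mm from the pivot, on an 8 mm steel stem
- knob_switch: Like the paddle switch, but carrying the round-knobbed lever, to be left alone
- knob_lever (a joint): Angle of the knobbed lever, same meaning as for the paddle lever; starts near 0 and must stay
- knob_tip (a point): Top of the round-knobbed lever (black ball of 22 mm diameter on an 8 mm stem), 60 mm from its pivot
- tablet_bottle: Loose white tablet bottle, 48 mm diameter, 88 mm tall, origin at its underside; a bystander
- amber_vial: Loose open amber vial, 35 mm diameter, 82 mm tall, origin at its underside; a bystander

How it is judged:
On the way, in this order (a step that is already met when the one before it is completed fails the run):
1. the rod is held in the fingers, lifted at least 30 mm off its stand (z of rod in the frame of rest above 0.03 m and contact force between the fingers and rod above 0.5 N), for 0.2 s.
2. the paddle lever is pulled over to its stop (past 0.85 rad) while the rod is held (value of joint paddle_lever above 0.85 rad and contact force between the fingers and rod above 0.5 N), for 0.1 s.
At the end, for the whole second after the job is handed in: The paddle lever stands past 0.85 rad (stop at 1.0); the knobbed lever is still below 0.25 rad; the rod hangs at rest in both forks of its stand, the handle's centre within 20 mm of the rest point and the ball end within 30 mm of where it hung (value of joint paddle_lever above 0.85 rad and value of joint knob_lever below 0.25 rad and distance between rod and rest below 0.02 m and distance between rod_tip and tip_rest below 0.03 m and contact force between rod and stand above 0.5 N and linear speed of rod below 0.02 m/s); the robot touches nothing.
It fails at once if the robot touches a switch or lever itself (more than 0.5 N) (contact force between any of the arm, the fingers and paddle_switch above 0.5 N or contact force between any of the arm, the fingers and knob_switch above 0.5 N).
It fails at once if the knobbed lever is moved past 0.25 rad (value of joint knob_lever above 0.25 rad).
It fails at once if the guard is pressed with more than 12 N (contact force between anything else and guard above 12 N).
It fails at once if the bottle or the vial is moved more than 20 mm or tipped (distance of any of tablet_bottle, amber_vial from where it was at the start of the episode above 0.02 m or angle between any of tablet_bottle, amber_vial's own z axis and vertical above 0.3 rad).
It also fails if it takes over 54 s, if anything falls off the work surface, if the arm or the gripper's body presses on something with over 40 N, if the wrist force passes 120 N, or if a joint passes its speed limit or range.

## Working session

There is one attempt and no reset: what is moved stays moved. The work goes in short steps, Python scripts to look and compute and a tool call to move; the robot and the scene stay as the last step left them, time stands still between calls to the robot, and variables do not carry over. Pictures are saved under pics/ and viewed, at most 10 in all, crops included, and the job is handed in when it is done.

Besides the shell and the picture viewer there is one more tool, called after "Call:" as name(argument=value, ...) on one line, values as JSON. servo_tool: Moves the arm, as the interface text tells. Its arguments: {"type":"object","properties":{"moves":{"type":"array","items":{"type":"object","properties":{"tx":{"type":"number"},"ty":{"type":"number"},"tz":{"type":"number"},"rx":{"type":"number"},"ry":{"type":"number"},"rz":{"type":"number"}}}},"jaw":{"type":"number"}},"required":["moves"]}

```bash
mkdir -p pics
python3 - <<'E'
from station import *
import cv2,numpy as np
s=telemetry.sense();print(s)
for n in("scene","top"):
    f=grab_frame(n);cv2.imwrite(f"pics/{n}0.png",f[:,:,::-1]);p=camera_params(n);print(n,np.round(p["camera_matrix"],1).tolist(),np.round(p["camera_from_world"],3).tolist(),p.keys())
print(manip.tcp_to_grasp)
E
```

```text
{'t': 0.0, 'qpos': array([ 1.25160613e+00,  1.31140135e-01,  1.48928006e+00, -2.17338416e-05,
        1.52300468e+00, -8.54119919e-02]), 'joint_vel': array([ 0.00017956,  0.00174276,  0.00174926,  0.0008761 , -0.00060467,
        0.00010658]), 'joint_torque': array([ 1.68454742e-03, -5.59844649e+01, -4.91760814e+01,  7.71595328e-02,
        3.55757517e-02, -1.56729816e-04]), 'tcp_pos': array([0.13880548, 0.58313415, 0.21759959]), 'ee_rot': array([-1.73435731e-04,  1.16622534e-01,  9.93175888e-01, -8.99607969e-04]), 'force': array([-0.11878802, -0.59477891,  0.97551448]), 'wrist_torque': array([-0.04648478, -0.02107929,  0.01673803]), 'grasp_force': 0.0, 'gripper_width': 0.09289836790790454}
scene [[420.7, 0.0, 274.5], [0.0, 420.7, 218.9], [0.0, 0.0, 1.0]] [[0.706, -0.708, 0.004, -0.543], [0.4, 0.403, 0.823, -0.273], [-0.584, -0.58, 0.568, -1.038], [0.0, 0.0, 0.0, 1.0]] dict_keys(['camera_matrix', 'camera_from_world'])
top [[534.0, 0.0, 275.8], [0.0, 534.0, 206.0], [0.0, 0.0, 1.0]] [[0.017, -1.0, 0.001, -0.199], [0.989, 0.017, 0.145, -0.614], [-0.145, -0.001, 0.989, -1.441], [0.0, 0.0, 0.0, 1.0]] dict_keys(['camera_matrix', 'camera_from_world'])
0.0188
```

View pics/scene0.png

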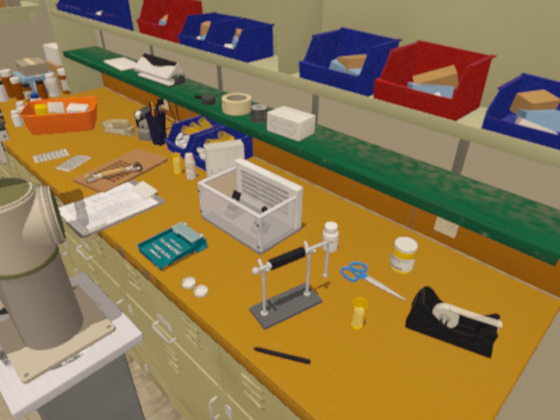

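View pics/top0.png

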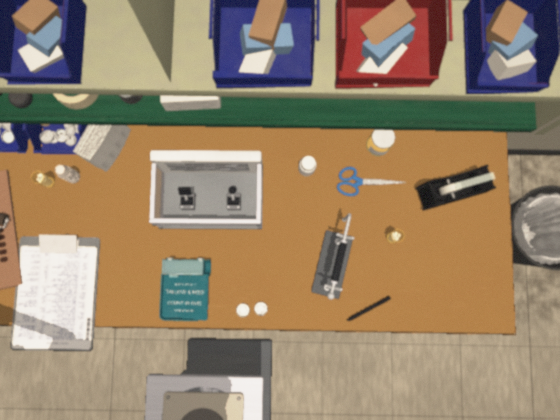

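The scene view shows the bay at about (250,205), the rod on its stand at (287,258), the bottle at (331,237) and the vial at (358,315). In the top view the bay is at (206,190), with levers at (187,192) and (233,192), and the stand is at (333,262). I'll zoom in.

Run:
```python
import cv2,numpy as np
t=cv2.imread("pics/top0.png");s=cv2.imread("pics/scene0.png")
a=cv2.resize(t[140:240,140:270],(390,300),interpolation=cv2.INTER_CUBIC)
b=cv2.resize(t[200:310,300:410],(300,300),interpolation=cv2.INTER_CUBIC)
c=cv2.resize(s[150:250,190:310],(360,300),interpolation=cv2.INTER_CUBIC)
d=cv2.resize(s[215:345,240:380],(323,300),interpolation=cv2.INTER_CUBIC)
o=np.zeros((600,700,3),np.uint8);o[:300,:390]=a;o[:300,390:690]=b;o[300:,:360]=c;o[300:,360:683]=d
cv2.imwrite("pics/z1.png",o)
```

```text
(no output)
```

View pics/z1.png

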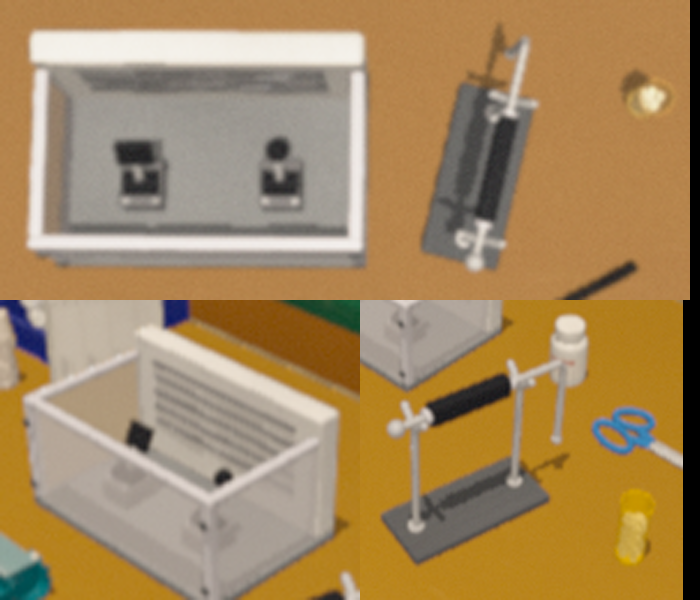

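Crop: the paddle lever is on the left at top px (185,191), and the round knob is on the right at (232,190). The rod's knob end is near top px (331,296), its bend near (349,215). Next I compute positions.

```bash
cat > h.py <<'E'
from station import *
import numpy as np,cv2
def ray(n,uv,p=None):
    p=p or camera_params(n);K=np.array(p["camera_matrix"]);T=np.array(p["camera_from_world"])
    d=np.linalg.inv(K)@[uv[0],uv[1],1];d=T[:3,:3].T@(d*[1,-1,-1]);return -T[:3,:3].T@T[:3,3],d
def plane(n,uv,z,p=None):
    o,d=ray(n,uv,p);return o+d*(z-o[2])/d[2]
def proj(n,X):
    p=camera_params(n);T=np.array(p["camera_from_world"]);c=(T@np.append(X,1))[:3]*[1,-1,-1];q=np.array(p["camera_matrix"])@c;return q[:2]/q[2]
def tri(u1,u2):
    a,d=ray("top",u1);b,e=ray("scene",u2);m=np.linalg.lstsq(np.c_[d,-e],b-a,rcond=None)[0]
    P,Q=a+d*m[0],b+e*m[1];return (P+Q)/2,np.linalg.norm(P-Q)
E
python3 - <<'E'
from h import *
np.set_printoptions(precision=4,suppress=True)
A=lambda u,v:(140+u/3-.33,140+v/3-.33);B=lambda u,v:(300+(u-390)/2.727-.3,200+v/2.727-.3)
C=lambda u,v:(190+u/3-.33,150+(v-300)/3-.33);D=lambda u,v:(240+(u-360)/2.3077-.3,215+(v-300)/2.3077-.3)
k=plane("top",B(475,262),.165);b=plane("top",B(525,42),.165);print("knob,bend",k,b,np.linalg.norm(b-k))
print("tri",tri(B(475,262),D(396,428)),tri(B(525,42),D(565,363)))
# handle mask
im=cv2.imread("pics/top0.png")[205:310,310:365].max(2);m=((im<42)*255).astype(np.uint8)
n,l,st,c=cv2.connectedComponentsWithStats(m);print(st[1:].tolist())
i=1+np.argmax(st[1:,4]);r=cv2.minAreaRect(np.argwhere(l==i)[:,::-1].astype(np.float32));print(r)
print("handle",plane("top",(r[0][0]+310,r[0][1]+205),.176))
u=(b-k)/np.linalg.norm(b-k);print("axis",u,np.arctan2(u[1],u[0]),"centre",k+u*.087,b-u*.125)
print("tip",plane("top",B(513,47),.0), tri(B(513,47),D(556,440)))
fl,fr=plane("top",A(30,243),.14),plane("top",A(365,243),.14);print("screen",fl,fr,np.linalg.norm(fl-fr))
bl,br=plane("top",A(30,34),.162),plane("top",A(364,34),.162);print("house back",bl,br)
bl,br=plane("top",A(33,66),.162),plane("top",A(364,66),.162);print("house front",bl,br)
print("paddle top",plane("top",A(113,143),.0946),plane("top",A(151,140),.0946),"knob",plane("top",A(278,150),.085))
print("vial",plane("top",B(650,100),.08),"bottle",plane("top",(308,163),.088))
E
```

```text
knob,bend [ 0.3757 -0.3301  0.165 ] [ 0.5794 -0.3763  0.165 ] 0.20884986888396667
tri (array([ 0.3754, -0.3296,  0.1668]), np.float64(0.000875315494587736)) (array([ 0.5808, -0.3778,  0.163 ]), np.float64(0.003238390049840063))
[]Traceback (most recent call last):
  File "<stdin>", line 10, in <module>
    return _wrapfunc(a, 'argmax', axis=axis, out=out, **kwds)
    return bound(*args, **kwds)
ValueError: attempt to get argmax of an empty sequence
```

Run:
```python
from h import *
np.set_printoptions(precision=4,suppress=True)
A=lambda u,v:(140+u/3-.33,140+v/3-.33);B=lambda u,v:(300+(u-390)/2.727-.3,200+v/2.727-.3)
C=lambda u,v:(190+u/3-.33,150+(v-300)/3-.33);D=lambda u,v:(240+(u-360)/2.3077-.3,215+(v-300)/2.3077-.3)
k=plane("top",B(475,262),.165);b=plane("top",B(525,42),.165)
im=cv2.imread("pics/top0.png")[205:310,310:365].max(2)
for th in(50,60,70):
    m=((im<th)*255).astype(np.uint8)
    n,l,st,c=cv2.connectedComponentsWithStats(m)
    if n<2: continue
    i=1+np.argmax(st[1:,4]);r=cv2.minAreaRect(np.argwhere(l==i)[:,::-1].astype(np.float32));print(th,st[i],r,"handle",plane("top",(r[0][0]+310,r[0][1]+205),.176))
u=(b-k)/np.linalg.norm(b-k);print("axis",u,np.arctan2(u[1],u[0]),"centre",k+u*.087,b-u*.125)
he=[plane("top",B(*q),.178) for q in((506,115),(487,222))];print("handle ends",he,np.mean(he,0))
print("tip",tri(B(513,47),D(556,440)))
fl,fr=plane("top",A(30,243),.14),plane("top",A(365,243),.14);print("screen",fl,fr,np.linalg.norm(fl-fr))
print("house back",plane("top",A(30,34),.162),plane("top",A(364,34),.162))
print("house front",plane("top",A(33,66),.162),plane("top",A(364,66),.162))
print("paddle top",plane("top",A(113,143),.0946),plane("top",A(151,140),.0946),"knob",plane("top",A(278,150),.085))
print("vial",plane("top",B(650,100),.08),"bottle",plane("top",(308,163),.088))
```

```text
50 [26 47  7  8 19] ((29.01886558532715, 50.9339599609375), (4.120816707611084, 7.554830074310303), 15.945394515991211) handle [ 0.4745 -0.3491  0.176 ]
60 [ 21  39  15  36 223] ((28.410247802734375, 56.34780502319336), (6.5280632972717285, 35.888729095458984), 14.470293045043945) handle [ 0.461  -0.3476  0.176 ]
70 [ 21  39  15  36 253] ((28.178781509399414, 56.313358306884766), (7.490792274475098, 36.345855712890625), 12.804265975952148) handle [ 0.4611 -0.347   0.176 ]
axis [ 0.9752 -0.2214  0.    ] -0.22320365771136866 centre [ 0.4606 -0.3494  0.165 ] [ 0.4575 -0.3487  0.165 ]
handle ends [array([ 0.5097, -0.3569,  0.178 ]), array([ 0.412 , -0.3396,  0.178 ])] [ 0.4609 -0.3482  0.178 ]
tip (array([ 0.5868, -0.3777,  0.0469]), np.float64(0.007512013116026977))
screen [0.559  0.1373 0.14  ] [ 0.5641 -0.152   0.14  ] 0.28932299927308547
house back [0.7386 0.1414 0.162 ] [ 0.7438 -0.1479  0.162 ]
house front [0.7103 0.1374 0.162 ] [ 0.7154 -0.1485  0.162 ]
paddle top [0.6561 0.0781 0.0946] [0.6594 0.044  0.0946] knob [ 0.654  -0.0698  0.085 ]
vial [ 0.5349 -0.5114  0.08  ] bottle [ 0.7311 -0.2747  0.088 ]
```

Call:
servo_tool(moves=[{"tx": -0.032, "ty": -0.0215, "tz": -0.002}, {"tx": -0.032, "ty": -0.0215, "tz": -0.002}, {"tx": -0.032, "ty": -0.0215, "tz": -0.002}, {"tx": -0.032, "ty": -0.0215, "tz": -0.002}, {"tx": -0.032, "ty": -0.0215, "tz": -0.002}, {"tx": -0.032, "ty": -0.0215, "tz": -0.002}, {"tx": -0.032, "ty": -0.0215, "tz": -0.002}, {"tx": -0.032, "ty": -0.0215, "tz": -0.002}, {"tx": -0.032, "ty": -0.0215, "tz": -0.002}, {"tx": -0.032, "ty": -0.0215, "tz": -0.002}], jaw=0.093)

```text
$.moves[0]: bad value
```

Call:
servo_tool(moves=[{"tx": -0.0105, "ty": -0.031}, {"tx": -0.0105, "ty": -0.031}, {"tx": -0.0105, "ty": -0.031}, {"tx": -0.0105, "ty": -0.031}, {"tx": -0.0105, "ty": -0.031}, {"tx": -0.0105, "ty": -0.031}, {"tx": -0.0105, "ty": -0.031}, {"tx": -0.0105, "ty": -0.031}, {"tx": -0.0105, "ty": -0.031}, {"tx": -0.0105, "ty": -0.031}, {"tx": -0.0105, "ty": -0.031}, {"tx": -0.0105, "ty": -0.031}, {"tx": -0.0105, "ty": -0.031}, {"tx": -0.0105, "ty": -0.031}, {"tx": -0.0105, "ty": -0.031}, {"tx": -0.0105, "ty": -0.031}, {"tx": -0.0105, "ty": -0.031}, {"tx": -0.0105, "ty": -0.031}, {"tx": -0.0105, "ty": -0.031}, {"tx": -0.0105, "ty": -0.031}])

```text
$.moves[0]: bad value
```

Call:
servo_tool(moves=[{}, {}, {}])

```text
$.moves[0]: bad value
```

Run:
```python
from h import *
p=camera_params("wrist");f=grab_frame("wrist");cv2.imwrite("pics/w0.png",f[:,:,::-1]);np.save("w0.npy",p,allow_pickle=True)
s=telemetry.sense();print(s['t'],s['tcp_pos'],s['ee_rot'],s['qpos'])
```

```text
0.15 [0.13884287 0.5832752  0.21785809] [-1.45100162e-04  1.16641173e-01  9.93173879e-01 -6.79564625e-04] [ 1.25159998e+00  1.30970217e-01  1.48899413e+00  1.12300763e-05
  1.52301802e+00 -8.53822511e-02]
```

View pics/w0.png

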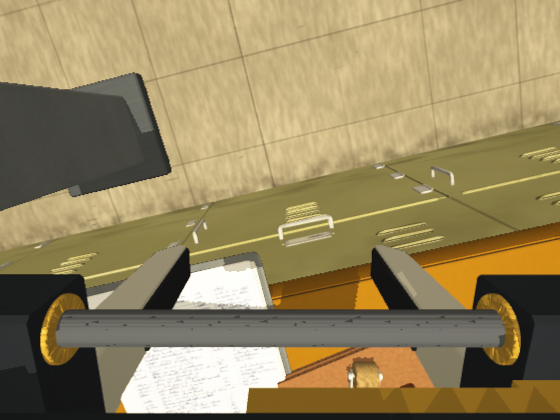

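The moves were refused, so the arm is still at the start; the wrist picture shows the fingers and the bench edge there. I'll retry with every field filled in.

Call:
servo_tool(moves=[{"tx": -0.032, "ty": -0.0215, "tz": -0.002, "rx": 0, "ry": 0, "rz": 0}, {"tx": -0.032, "ty": -0.0215, "tz": -0.002, "rx": 0, "ry": 0, "rz": 0}, {"tx": -0.032, "ty": -0.0215, "tz": -0.002, "rx": 0, "ry": 0, "rz": 0}, {"tx": -0.032, "ty": -0.0215, "tz": -0.002, "rx": 0, "ry": 0, "rz": 0}, {"tx": -0.032, "ty": -0.0215, "tz": -0.002, "rx": 0, "ry": 0, "rz": 0}, {"tx": -0.032, "ty": -0.0215, "tz": -0.002, "rx": 0, "ry": 0, "rz": 0}, {"tx": -0.032, "ty": -0.0215, "tz": -0.002, "rx": 0, "ry": 0, "rz": 0}, {"tx": -0.032, "ty": -0.0215, "tz": -0.002, "rx": 0, "ry": 0, "rz": 0}, {"tx": -0.032, "ty": -0.0215, "tz": -0.002, "rx": 0, "ry": 0, "rz": 0}, {"tx": -0.032, "ty": -0.0215, "tz": -0.002, "rx": 0, "ry": 0, "rz": 0}], jaw=0.093)

```text
t: 1.4
tcp_pos: [0.4011, 0.2993, 0.2385]
ee_rot: [-0.0, 0.117, 0.993, -0.0]
force: [0.3, 0.9, 0.7]
gripper_width: 0.0927
grasp_force: 0.0
```

Call:
servo_tool(moves=[{"tx": -0.0105, "ty": -0.031, "tz": 0, "rx": 0, "ry": 0, "rz": 0}, {"tx": -0.0105, "ty": -0.031, "tz": 0, "rx": 0, "ry": 0, "rz": 0}, {"tx": -0.0105, "ty": -0.031, "tz": 0, "rx": 0, "ry": 0, "rz": 0}, {"tx": -0.0105, "ty": -0.031, "tz": 0, "rx": 0, "ry": 0, "rz": 0}, {"tx": -0.0105, "ty": -0.031, "tz": 0, "rx": 0, "ry": 0, "rz": 0}, {"tx": -0.0105, "ty": -0.031, "tz": 0, "rx": 0, "ry": 0, "rz": 0}, {"tx": -0.0105, "ty": -0.031, "tz": 0, "rx": 0, "ry": 0, "rz": 0}, {"tx": -0.0105, "ty": -0.031, "tz": 0, "rx": 0, "ry": 0, "rz": 0}, {"tx": -0.0105, "ty": -0.031, "tz": 0, "rx": 0, "ry": 0, "rz": 0}, {"tx": -0.0105, "ty": -0.031, "tz": 0, "rx": 0, "ry": 0, "rz": 0}, {"tx": -0.0105, "ty": -0.031, "tz": 0, "rx": 0, "ry": 0, "rz": 0}, {"tx": -0.0105, "ty": -0.031, "tz": 0, "rx": 0, "ry": 0, "rz": 0}, {"tx": -0.0105, "ty": -0.031, "tz": 0, "rx": 0, "ry": 0, "rz": 0}, {"tx": -0.0105, "ty": -0.031, "tz": 0, "rx": 0, "ry": 0, "rz": 0}, {"tx": -0.0105, "ty": -0.031, "tz": 0, "rx": 0, "ry": 0, "rz": 0}, {"tx": -0.0105, "ty": -0.031, "tz": 0, "rx": 0, "ry": 0, "rz": 0}, {"tx": -0.0105, "ty": -0.031, "tz": 0, "rx": 0, "ry": 0, "rz": 0}, {"tx": -0.0105, "ty": -0.031, "tz": 0, "rx": 0, "ry": 0, "rz": 0}, {"tx": -0.0105, "ty": -0.031, "tz": 0, "rx": 0, "ry": 0, "rz": 0}, {"tx": -0.0105, "ty": -0.031, "tz": 0, "rx": 0, "ry": 0, "rz": -0.024}])

```text
t: 3.9
tcp_pos: [0.461, -0.3523, 0.2382]
ee_rot: [-0.0, 0.105, 0.995, 0.0]
force: [1.2, -0.5, -0.6]
gripper_width: 0.0929
grasp_force: 0.0
```

Call:
servo_tool(moves=[{"tx": 0, "ty": 0, "tz": 0, "rx": 0, "ry": 0, "rz": 0}, {"tx": 0, "ty": 0, "tz": 0, "rx": 0, "ry": 0, "rz": 0}])

```text
t: 4.15
tcp_pos: [0.4609, -0.3508, 0.2382]
ee_rot: [-0.0, 0.105, 0.994, 0.0]
force: [-0.3, -0.2, -0.2]
gripper_width: 0.0928
grasp_force: 0.0
```

Run:
```python
from h import *
p=camera_params("wrist");f=grab_frame("wrist");cv2.imwrite("pics/w1.png",f[:,:,::-1]);np.save("w1.npy",p,allow_pickle=True)
s=telemetry.sense();print(s['t'],s['tcp_pos'],s['ee_rot'],s['qpos'])
```

```text
4.2 [ 0.46108046 -0.35049194  0.23843193] [-1.98615150e-04  1.04632806e-01  9.94510850e-01  3.24014347e-04] [-7.38673138e-01  6.72963362e-02  1.51955352e+00  2.86925983e-04
  1.55544667e+00 -2.09982461e+00]
```

View pics/w1.png

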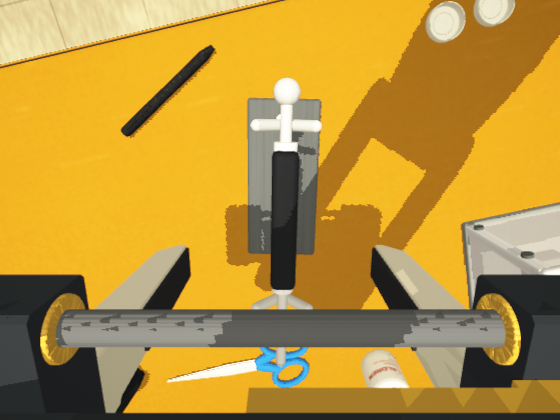

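The wrist view shows the handle between the fingers, from (286,152) to (283,289), with the rod's knob at (287,92).

Run:
```python
from h import *
np.set_printoptions(precision=4,suppress=True)
p=np.load("w1.npy",allow_pickle=True).item()
k=plane("",(287,92),.165,p)
e=plane("",(285.7,152),.178,p);g=plane("",(283,290),.178,p);print(k,e,g,(e+g)/2)
m=(e+g)/2-k;print(np.arctan2(m[1],m[0]),np.arctan2(*(g-e)[1::-1]),np.linalg.norm((g-e)),np.hypot(*m[:2]))
t=plane("",(281,357),.165,p);print("fwd",t,np.arctan2(*(t-k)[1::-1]))
```

```text
[ 0.3773 -0.3283  0.165 ] [ 0.4137 -0.337   0.178 ] [ 0.5094 -0.3589  0.178 ] [ 0.4616 -0.3479  0.178 ]
-0.22934844283166791 -0.22560085330689025 0.09816488761186153 0.08653627698354552
fwd [ 0.5741 -0.3741  0.165 ] -0.22874577468481594
```

Call:
servo_tool(moves=[{"tx": 0, "ty": 0.0025, "tz": 0.012, "rx": 0, "ry": 0, "rz": 0.017}, {"tx": 0, "ty": 0, "tz": 0.02, "rx": 0, "ry": 0, "rz": 0}, {"tx": 0, "ty": 0, "tz": 0.02, "rx": 0, "ry": 0, "rz": 0}, {"tx": 0, "ty": 0, "tz": 0.02, "rx": 0, "ry": 0, "rz": 0}, {"tx": 0, "ty": 0, "tz": 0.015, "rx": 0, "ry": 0, "rz": 0}, {"tx": 0, "ty": 0, "tz": 0.0055, "rx": 0, "ry": 0, "rz": 0}, {"tx": 0, "ty": 0, "tz": 0, "rx": 0, "ry": 0, "rz": 0}, {"tx": 0, "ty": 0, "tz": 0, "rx": 0, "ry": 0, "rz": 0}])

```text
t: 5.2
tcp_pos: [0.4621, -0.3494, 0.1471]
ee_rot: [0.001, 0.113, 0.994, -0.0]
force: [-0.5, 0.3, 0.6]
gripper_width: 0.0931
grasp_force: 0.0
```

Call:
servo_tool(moves=[{"tx": 0, "ty": 0, "tz": 0, "rx": 0, "ry": 0, "rz": 0}, {"tx": 0, "ty": 0, "tz": 0, "rx": 0, "ry": 0, "rz": 0}, {"tx": 0, "ty": 0, "tz": 0, "rx": 0, "ry": 0, "rz": 0}, {"tx": 0, "ty": 0, "tz": 0, "rx": 0, "ry": 0, "rz": 0}, {"tx": 0, "ty": 0, "tz": 0, "rx": 0, "ry": 0, "rz": 0}, {"tx": 0, "ty": 0, "tz": 0, "rx": 0, "ry": 0, "rz": 0}, {"tx": 0, "ty": 0, "tz": 0, "rx": 0, "ry": 0, "rz": 0}, {"tx": 0, "ty": 0, "tz": 0, "rx": 0, "ry": 0, "rz": 0}], jaw=0.0)

```text
t: 6.2
tcp_pos: [0.4617, -0.3487, 0.1461]
ee_rot: [-0.0, 0.113, 0.994, 0.0]
force: [1.0, 7.2, 4.2]
gripper_width: 0.0178
grasp_force: 26.9
```

Call:
servo_tool(moves=[{"tx": 0, "ty": 0, "tz": -0.006, "rx": 0, "ry": 0, "rz": 0}, {"tx": 0, "ty": 0, "tz": -0.012, "rx": 0, "ry": 0, "rz": 0}, {"tx": 0, "ty": 0, "tz": -0.02, "rx": 0, "ry": 0, "rz": 0}, {"tx": 0, "ty": 0, "tz": -0.025, "rx": 0, "ry": 0, "rz": 0}, {"tx": 0, "ty": 0, "tz": -0.025, "rx": 0, "ry": 0, "rz": 0}, {"tx": 0, "ty": 0, "tz": -0.025, "rx": 0, "ry": 0, "rz": 0}, {"tx": 0, "ty": 0, "tz": -0.025, "rx": 0, "ry": 0, "rz": 0}, {"tx": 0, "ty": 0, "tz": -0.02, "rx": 0, "ry": 0, "rz": 0}, {"tx": 0, "ty": 0, "tz": -0.007, "rx": 0, "ry": 0, "rz": 0}, {"tx": 0, "ty": 0, "tz": 0, "rx": 0, "ry": 0, "rz": 0}])

```text
t: 7.45
tcp_pos: [0.4617, -0.349, 0.3115]
ee_rot: [0.0, 0.113, 0.994, -0.0]
force: [0.8, 0.3, -1.6]
gripper_width: 0.0178
grasp_force: 30.0
```

Call:
servo_tool(moves=[{"tx": 0, "ty": 0.01, "tz": 0, "rx": 0, "ry": 0, "rz": 0}, {"tx": 0, "ty": 0.02, "tz": 0, "rx": 0, "ry": 0, "rz": 0}, {"tx": -0.001, "ty": 0.03, "tz": 0, "rx": 0, "ry": 0, "rz": 0}, {"tx": -0.001, "ty": 0.03, "tz": 0, "rx": 0, "ry": 0, "rz": 0}, {"tx": -0.001, "ty": 0.03, "tz": 0, "rx": 0, "ry": 0, "rz": 0}, {"tx": -0.001, "ty": 0.03, "tz": 0, "rx": 0, "ry": 0, "rz": 0}, {"tx": -0.001, "ty": 0.03, "tz": 0, "rx": 0, "ry": 0, "rz": 0}, {"tx": -0.001, "ty": 0.03, "tz": 0, "rx": 0, "ry": 0, "rz": 0}, {"tx": 0, "ty": 0.03, "tz": 0, "rx": 0, "ry": 0, "rz": 0}, {"tx": 0, "ty": 0.03, "tz": 0, "rx": 0, "ry": 0, "rz": 0}, {"tx": 0, "ty": 0.03, "tz": 0, "rx": 0, "ry": 0, "rz": 0}, {"tx": 0, "ty": 0.03, "tz": 0, "rx": 0, "ry": 0, "rz": 0}, {"tx": 0, "ty": 0.03, "tz": 0, "rx": 0, "ry": 0, "rz": 0}, {"tx": 0, "ty": 0.03, "tz": 0, "rx": 0, "ry": 0, "rz": -0.05}, {"tx": 0, "ty": 0.02, "tz": 0, "rx": 0, "ry": 0, "rz": -0.05}, {"tx": 0, "ty": 0.009, "tz": 0, "rx": 0, "ry": 0, "rz": -0.05}, {"tx": 0, "ty": 0, "tz": 0, "rx": 0, "ry": 0, "rz": -0.05}, {"tx": 0, "ty": 0, "tz": 0, "rx": 0, "ry": 0, "rz": -0.045}, {"tx": 0, "ty": 0, "tz": 0, "rx": 0, "ry": 0, "rz": 0}, {"tx": 0, "ty": 0, "tz": 0, "rx": 0, "ry": 0, "rz": 0}])

```text
t: 9.95
tcp_pos: [0.5598, 0.0581, 0.3111]
ee_rot: [-0.0, -0.009, 1.0, -0.0]
force: [0.4, 1.0, -1.6]
gripper_width: 0.0179
grasp_force: 30.0
```

Run:
```python
from h import *
np.set_printoptions(precision=4,suppress=True)
s=telemetry.sense();print(s['t'],s['tcp_pos'],s['ee_rot'],s['gripper_width'],s['grasp_force'])
f=grab_frame("scene");g=grab_frame("top")
cv2.imwrite("pics/s2.png",f[:,:,::-1]);cv2.imwrite("pics/t2.png",g[:,:,::-1])
a=cv2.resize(f[60:270,180:340],(457,600));b=cv2.resize(g[110:250,140:220],(343,600))
cv2.imwrite("pics/z2.png",np.hstack([a,b])[:,:,::-1])
```

```text
9.95 [0.5598 0.0581 0.3111] [-0.     -0.0086  1.     -0.    ] 0.01792304833086406 29.99877154827118
```

View pics/z2.png

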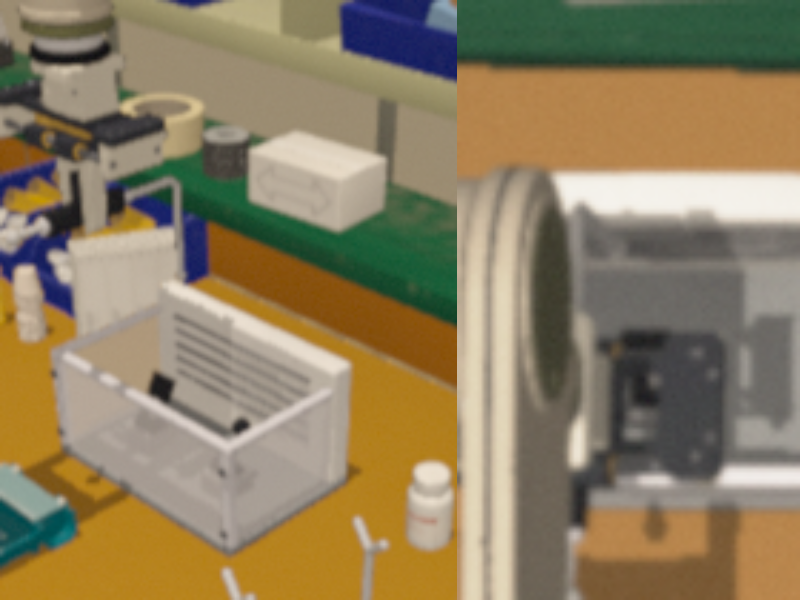

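The rod is held level: the bend shows at crop (177,183) and the ball at about (182,280), behind and above the bay. I'll check that against the prediction.

Run:
```python
from h import *
np.set_printoptions(precision=4,suppress=True)
for X in([.685,.060,.330],[.685,.060,.216],[.478,.0567,.33],[.657,.061,.0946]):
    q=proj("scene",np.array(X));print(X,q,(q-[180,60])*2.857)
q=proj("top",np.array([.685,.06,.33]));print(q,(q-[140,110])*4.286)
```

```text
[0.685, 0.06, 0.33] [241.6069 121.7254] [176.0109 176.3496]
[0.685, 0.06, 0.216] [243.0532 155.6248] [180.143  273.2001]
[0.478, 0.0567, 0.33] [186.0717 141.8914] [ 17.3468 233.9636]
[0.657, 0.061, 0.0946] [237.9698 191.2159] [165.6197 374.8839]
[167.0742 156.3942] [116.0398 198.8455]
```

Call:
servo_tool(moves=[{"tx": 0, "ty": 0, "tz": 0.01, "rx": 0, "ry": 0, "rz": 0}, {"tx": 0, "ty": 0, "tz": 0.02, "rx": 0, "ry": 0, "rz": 0}, {"tx": 0, "ty": 0, "tz": 0.02, "rx": 0, "ry": 0, "rz": 0}, {"tx": 0, "ty": 0, "tz": 0.02, "rx": 0, "ry": 0, "rz": 0}, {"tx": 0, "ty": 0, "tz": 0.02, "rx": 0, "ry": 0, "rz": 0}, {"tx": 0, "ty": 0, "tz": 0.02, "rx": 0, "ry": 0, "rz": 0}, {"tx": 0, "ty": 0, "tz": 0.015, "rx": 0, "ry": 0, "rz": 0}, {"tx": 0, "ty": 0, "tz": 0.008, "rx": 0, "ry": 0, "rz": 0}, {"tx": 0, "ty": 0, "tz": 0, "rx": 0, "ry": 0, "rz": 0}, {"tx": 0, "ty": 0, "tz": 0, "rx": 0, "ry": 0, "rz": 0}])

```text
t: 11.3
tcp_pos: [0.5604, 0.0584, 0.179]
ee_rot: [0.001, -0.009, 1.0, -0.0]
force: [-0.3, 0.1, -2.0]
gripper_width: 0.0178
grasp_force: 30.0
```

Run:
```python
from h import *
f=grab_frame("scene");g=grab_frame("wrist")
cv2.imwrite("pics/s3.png",f[:,:,::-1])
a=cv2.resize(f[120:250,185:310],(385,400),interpolation=cv2.INTER_CUBIC)
b=cv2.resize(g,(413,310));b=cv2.copyMakeBorder(b,0,90,0,0,0)
cv2.imwrite("pics/z3.png",np.hstack([a,b])[:,:,::-1])
```

```text
(no output)
```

View pics/z3.png

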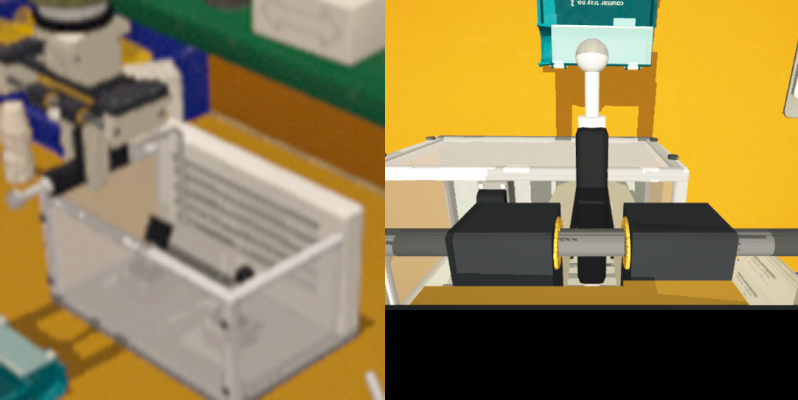

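The leg sits behind the paddle, clear of it and of the housing, with the handle over the front screen. Now I pull.

Call:
servo_tool(moves=[{"tx": 0.006, "ty": 0, "tz": 0, "rx": 0, "ry": 0, "rz": 0}, {"tx": 0.006, "ty": 0, "tz": 0, "rx": 0, "ry": 0, "rz": 0}, {"tx": 0.006, "ty": 0, "tz": 0, "rx": 0, "ry": 0, "rz": 0}, {"tx": 0.006, "ty": 0, "tz": 0, "rx": 0, "ry": 0, "rz": 0}, {"tx": 0.006, "ty": 0, "tz": 0, "rx": 0, "ry": 0, "rz": 0}, {"tx": 0.006, "ty": 0, "tz": 0, "rx": 0, "ry": 0, "rz": 0}, {"tx": 0.006, "ty": 0, "tz": 0, "rx": 0, "ry": 0, "rz": 0}, {"tx": 0.006, "ty": 0, "tz": 0, "rx": 0, "ry": 0, "rz": 0}])

```text
t: 12.4
tcp_pos: [0.5115, 0.0575, 0.1782]
ee_rot: [0.0, -0.009, 1.0, 0.0]
force: [1.5, 0.4, -0.1]
gripper_width: 0.0176
grasp_force: 30.0
```

Call:
servo_tool(moves=[{"tx": 0.005, "ty": 0, "tz": 0, "rx": 0, "ry": 0, "rz": 0}, {"tx": 0.005, "ty": 0, "tz": 0, "rx": 0, "ry": 0, "rz": 0}, {"tx": 0.004, "ty": 0, "tz": 0, "rx": 0, "ry": 0, "rz": 0}])

```text
t: 12.78
tcp_pos: [0.4974, 0.0572, 0.1779]
ee_rot: [-0.0, -0.009, 1.0, 0.0]
force: [1.8, 0.2, -2.2]
gripper_width: 0.0177
grasp_force: 30.0
```

Call:
servo_tool(moves=[{"tx": 0.002, "ty": 0, "tz": 0, "rx": 0, "ry": 0, "rz": 0}, {"tx": 0.002, "ty": 0, "tz": 0, "rx": 0, "ry": 0, "rz": 0}, {"tx": 0, "ty": 0, "tz": 0, "rx": 0, "ry": 0, "rz": 0}])

```text
t: 13.15
tcp_pos: [0.4938, 0.0572, 0.1783]
ee_rot: [0.0, -0.009, 1.0, 0.0]
force: [-0.3, 0.4, -0.8]
gripper_width: 0.0179
grasp_force: 30.0
```

Run:
```python
from h import *
s=telemetry.sense();print(s['t'],s['force'],s['wrist_torque'],s['tcp_pos'])
f=grab_frame("scene");g=grab_frame("wrist")
cv2.imwrite("pics/s4.png",f[:,:,::-1])
a=cv2.resize(f[120:250,185:310],(385,400),interpolation=cv2.INTER_CUBIC)
b=cv2.resize(g,(413,310));b=cv2.copyMakeBorder(b,0,90,0,0,0)
cv2.imwrite("pics/z4.png",np.hstack([a,b])[:,:,::-1])
```

```text
13.15 [-0.31799279  0.36349321 -0.78419121] [-0.02506956 -0.14652018  0.00956413] [0.49381671 0.05717466 0.17825571]
```

View pics/z4.png

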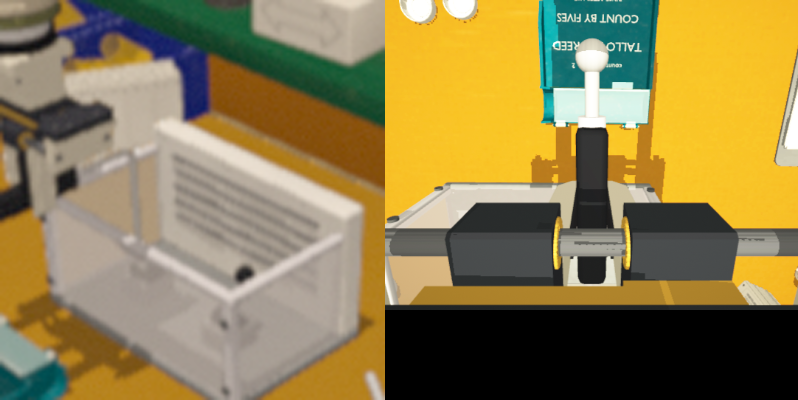

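The paddle has left its off position (its black plate is now hidden behind the gripper), and the round knob at crop (243,273) hasn't moved. There's no stop force yet, so I go on gently.

Call:
servo_tool(moves=[{"tx": 0.002, "ty": 0, "tz": 0, "rx": 0, "ry": 0, "rz": 0}, {"tx": 0, "ty": 0, "tz": 0, "rx": 0, "ry": 0, "rz": 0}])

```text
t: 13.5
tcp_pos: [0.4922, 0.0571, 0.1785]
ee_rot: [0.001, -0.009, 1.0, -0.0]
force: [2.0, -0.0, -1.0]
gripper_width: 0.0177
grasp_force: 30.0
```

Call:
servo_tool(moves=[{"tx": 0.002, "ty": 0, "tz": 0, "rx": 0, "ry": 0, "rz": 0}, {"tx": 0, "ty": 0, "tz": 0, "rx": 0, "ry": 0, "rz": 0}])

```text
t: 13.75
tcp_pos: [0.4898, 0.0571, 0.1783]
ee_rot: [0.0, -0.009, 1.0, -0.0]
force: [1.6, 0.3, -0.5]
gripper_width: 0.0181
grasp_force: 30.0
```

Run:
```python
from h import *
s=telemetry.sense();print(s['t'],s['force'],s['wrist_torque'],s['tcp_pos'])
for X in([.599,.06,.0946],[.615,.06,.1],[.628,.060,.102]):
    q=proj("scene",np.array(X));print(q,(q-[185,120])*3.08)
```

```text
13.75 [ 1.56882578  0.25252883 -0.47609346] [ 0.06700171 -0.6882945  -0.0596179 ] [0.48981296 0.05705448 0.17830505]
[224.67815371 197.77096289] [122.20871341 239.53456569]
[228.36891747 194.5501643 ] [133.5762658  229.61450606]
[231.3825942  192.57973796] [142.85839013 223.54559293]
```

Call:
servo_tool(moves=[{"tx": 0.003, "ty": 0, "tz": 0, "rx": 0, "ry": 0, "rz": 0}, {"tx": 0, "ty": 0, "tz": 0, "rx": 0, "ry": 0, "rz": 0}])

```text
t: 14.0
tcp_pos: [0.4865, 0.057, 0.1782]
ee_rot: [-0.0, -0.009, 1.0, -0.0]
force: [0.9, -0.4, 0.9]
gripper_width: 0.0176
grasp_force: 30.0
```

Run:
```python
from h import *
for i in range(3):
    s=telemetry.sense();print(s['t'],s['force'],s['wrist_torque'],s['tcp_pos']);f=grab_frame("wrist")
cv2.imwrite("pics/w5.png",f[:,:,::-1])
```

```text
14.0 [ 0.9459438  -0.36201432  0.90092559] [ 0.01097719 -0.62289401 -0.00345519] [0.48649777 0.05702991 0.17815932]
14.05 [ 1.06718122 -0.2070743  -0.15671584] [ 0.04863076 -0.50173538 -0.02581686] [0.48657523 0.0570373  0.1782085 ]
14.1 [ 1.02388123 -0.13234747  0.21751954] [ 0.00688056 -0.59324994  0.00673132] [0.4866045  0.0570115  0.17819061]
```

Run:
```python
import cv2,numpy as np
a=cv2.imread("pics/z3.png")[:310,385:];b=cv2.imread("pics/z4.png")[:310,385:];c=cv2.resize(cv2.imread("pics/w5.png"),(413,310))
t=b[82:200,180:235]  # handle back end template w/ collar
for n,i in(("z3",a),("z4",b),("w5",c)):
    for nm,(r0,r1,c0,c1) in(("knob",(36,78,185,227)),("collar",(108,150,185,227))):
        g=cv2.cvtColor(i,6); tt=cv2.cvtColor(b,6)[r0:r1,c0:c1]
        e=lambda x:cv2.Canny(x,60,150).astype(np.float32)
        r=cv2.matchTemplate(e(g[r0-20:r1+20,c0-20:c1+20]),e(tt),cv2.TM_CCORR_NORMED);print(n,nm,cv2.minMaxLoc(r)[1::2])
cv2.imwrite("pics/z5.png",np.hstack([b[:,130:300],c[:,130:300]]))
```

```text
z3 knob (0.4424797594547272, (20, 20))
z3 collar (0.5610857009887695, (20, 20))
z4 knob (0.9939658045768738, (20, 20))
z4 collar (1.0, (20, 20))
w5 knob (0.370970755815506, (20, 22))
w5 collar (0.5720564126968384, (20, 20))
```

View pics/z5.png

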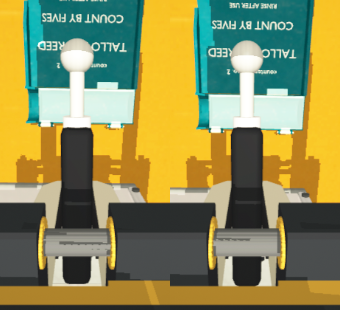

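The knob shifted about 2 px between the two pictures, so the rod has begun to pitch in the grip. With the torque levelled off, that fits the lever being at its stop. I retreat and check the lever from above once the arm is clear.

Call:
servo_tool(moves=[{"tx": -0.01, "ty": 0, "tz": 0, "rx": 0, "ry": 0, "rz": 0}, {"tx": -0.01, "ty": 0, "tz": 0, "rx": 0, "ry": 0, "rz": 0}, {"tx": -0.01, "ty": 0, "tz": 0, "rx": 0, "ry": 0, "rz": 0}, {"tx": 0, "ty": 0, "tz": 0, "rx": 0, "ry": 0, "rz": 0}, {"tx": 0, "ty": 0, "tz": -0.013, "rx": 0, "ry": 0, "rz": 0}, {"tx": 0, "ty": 0, "tz": -0.02, "rx": 0, "ry": 0, "rz": 0}, {"tx": 0, "ty": 0, "tz": -0.025, "rx": 0, "ry": 0, "rz": 0}, {"tx": 0, "ty": 0, "tz": -0.025, "rx": 0, "ry": 0, "rz": 0}, {"tx": 0, "ty": 0, "tz": -0.025, "rx": 0, "ry": 0, "rz": 0}, {"tx": 0, "ty": 0, "tz": -0.02, "rx": 0, "ry": 0, "rz": 0}, {"tx": 0, "ty": 0, "tz": -0.005, "rx": 0, "ry": 0, "rz": 0}, {"tx": 0, "ty": 0, "tz": 0, "rx": 0, "ry": 0, "rz": 0}])

```text
t: 15.65
tcp_pos: [0.5169, 0.0576, 0.3112]
ee_rot: [0.0, -0.009, 1.0, -0.0]
force: [0.1, 0.5, -1.8]
gripper_width: 0.0177
grasp_force: 30.0
```

Call:
servo_tool(moves=[{"tx": 0.004, "ty": -0.015, "tz": 0, "rx": 0, "ry": 0, "rz": 0}, {"tx": 0.004, "ty": -0.025, "tz": 0, "rx": 0, "ry": 0, "rz": 0}, {"tx": 0.004, "ty": -0.03, "tz": 0, "rx": 0, "ry": 0, "rz": 0}, {"tx": 0.004, "ty": -0.03, "tz": 0, "rx": 0, "ry": 0, "rz": 0}, {"tx": 0.004, "ty": -0.03, "tz": 0, "rx": 0, "ry": 0, "rz": 0}, {"tx": 0.004, "ty": -0.03, "tz": 0, "rx": 0, "ry": 0, "rz": 0}, {"tx": 0.004, "ty": -0.03, "tz": 0, "rx": 0, "ry": 0, "rz": 0}, {"tx": 0.004, "ty": -0.03, "tz": 0, "rx": 0, "ry": 0, "rz": 0}, {"tx": 0.004, "ty": -0.03, "tz": 0, "rx": 0, "ry": 0, "rz": 0}, {"tx": 0.004, "ty": -0.03, "tz": 0, "rx": 0, "ry": 0, "rz": 0}, {"tx": 0.004, "ty": -0.03, "tz": 0, "rx": 0, "ry": 0, "rz": 0}, {"tx": 0.004, "ty": -0.03, "tz": 0, "rx": 0, "ry": 0, "rz": 0}, {"tx": 0.004, "ty": -0.03, "tz": 0, "rx": 0, "ry": 0, "rz": 0}, {"tx": 0.004, "ty": -0.025, "tz": 0, "rx": 0, "ry": 0, "rz": 0}, {"tx": 0.004, "ty": -0.01, "tz": 0, "rx": 0, "ry": 0, "rz": 0.05}, {"tx": 0.002, "ty": 0, "tz": 0, "rx": 0, "ry": 0, "rz": 0.06}, {"tx": 0, "ty": 0, "tz": 0, "rx": 0, "ry": 0, "rz": 0.06}, {"tx": 0, "ty": 0, "tz": 0, "rx": 0, "ry": 0, "rz": 0.06}, {"tx": 0, "ty": 0, "tz": 0, "rx": 0, "ry": 0, "rz": 0.015}, {"tx": 0, "ty": 0, "tz": 0, "rx": 0, "ry": 0, "rz": 0}])

```text
t: 18.15
tcp_pos: [0.462, -0.3481, 0.3109]
ee_rot: [-0.0, 0.113, 0.994, 0.0]
force: [0.1, -0.4, -1.0]
gripper_width: 0.0174
grasp_force: 30.0
```

Run:
```python
from h import *
np.set_printoptions(precision=4,suppress=True)
s=telemetry.sense();print(s['t'],s['tcp_pos'],s['ee_rot'],s['wrist_torque'])
f=grab_frame("scene");g=grab_frame("top");w=grab_frame("wrist")
for n,i in(("s6",f),("t6",g),("w6",w)):cv2.imwrite(f"pics/{n}.png",i[:,:,::-1])
for n in("top0","t6"):
    im=cv2.imread(f"pics/{n}.png")[155:222,160:255].max(2)
    nn,l,st,c=cv2.connectedComponentsWithStats((im<55).astype(np.uint8))
    print(n,[(st[i].tolist(),(c[i]+[160,155]).round(1).tolist()) for i in range(1,nn) if st[i,4]>8])
for th in(0,.7,.85,1):
    print(th,[proj("top",np.array([.628+r*np.sin(.5-th),.060,.042+r*np.cos(.5-th)])).round(1).tolist() for r in(.03,.06)])
a=cv2.resize(f[130:350,185:395],(382,400));b=cv2.resize(g[140:240,140:240],(400,400),interpolation=cv2.INTER_CUBIC)
cv2.imwrite("pics/z6.png",np.hstack([a,b])[:,:,::-1])
```

```text
18.15 [ 0.462  -0.3481  0.3109] [-0.0002  0.113   0.9936  0.0002] [ 0.0201 -0.0297  0.0053]
top0 [([19, 33, 12, 6, 60], [184.6, 190.7]), ([70, 32, 5, 6, 25], [232.0, 189.6]), ([22, 43, 10, 6, 41], [186.8, 201.1]), ([68, 43, 10, 6, 33], [233.0, 201.3])]
t6 [([70, 32, 6, 6, 24], [232.3, 189.5]), ([19, 43, 13, 11, 80], [185.5, 203.1]), ([68, 43, 10, 6, 33], [233.0, 201.2])]
0 [[185.4, 194.1], [184.0, 187.2]]
0.7 [[184.9, 201.2], [183.0, 201.7]]
0.85 [[184.9, 202.9], [183.0, 205.1]]
1 [[185.0, 204.4], [183.1, 208.3]]
```

Run:
```python
from h import *
np.set_printoptions(precision=1,suppress=True,linewidth=160)
for n in("top0","t6"):
    im=cv2.imread(f"pics/{n}.png").max(2).astype(float);print(n,im[184:216,181:189].mean(1),im[205:210,176:196].astype(int).tolist() if n=="t6" else "")
for th in(0,.8,.85,.9,1):
    a=.5-th;o=[]
    for r in(.03,.06):
        for s in(-.004,.004):
            o.append(proj("top",np.array([.628+r*np.sin(a)+s*np.cos(a),.06,.042+r*np.cos(a)-s*np.sin(a)]))[1].round(1))
    print(th,o)
```

```text
top0 [162.6 155.8 127.5  80.5  51.9  45.5  39.6  38.5  40.2  42.5  71.8 110.9 123.2 109.   98.4  88.4  73.8  58.1  50.2  50.8  76.  120.9 151.4 150.6 131.1 120.1
 137.6 154.5 157.5 153.6 134.9 113.9] 
t6 [163.  163.2 164.2 164.  163.9 164.4 164.9 159.4 142.6 133.5 138.6 137.  110.9  73.   49.2  55.8  73.9  83.1  78.8  61.2  42.6  34.4  40.4  45.6  62.8  97.8
 134.9 155.2 158.6 154.5 135.1 113.9] [[157, 136, 91, 56, 38, 37, 30, 39, 30, 34, 38, 34, 33, 36, 59, 89, 107, 115, 111, 129], [150, 124, 76, 46, 47, 41, 41, 42, 43, 40, 44, 37, 35, 46, 85, 122, 137, 133, 116, 137], [149, 115, 69, 52, 49, 45, 49, 48, 47, 43, 46, 43, 44, 56, 92, 124, 138, 131, 113, 138], [152, 120, 90, 82, 79, 72, 67, 65, 68, 61, 53, 57, 59, 72, 92, 112, 120, 111, 110, 140], [157, 141, 129, 127, 124, 113, 102, 98, 95, 97, 93, 93, 91, 95, 105, 114, 115, 112, 119, 143]]
0 [np.float64(195.2), np.float64(192.9), np.float64(188.4), np.float64(186.1)]
0.8 [np.float64(203.8), np.float64(200.9), np.float64(205.4), np.float64(202.5)]
0.85 [np.float64(204.3), np.float64(201.4), np.float64(206.5), np.float64(203.6)]
0.9 [np.float64(204.8), np.float64(202.0), np.float64(207.6), np.float64(204.7)]
1 [np.float64(205.8), np.float64(203.1), np.float64(209.7), np.float64(206.9)]
```

View pics/z6.png

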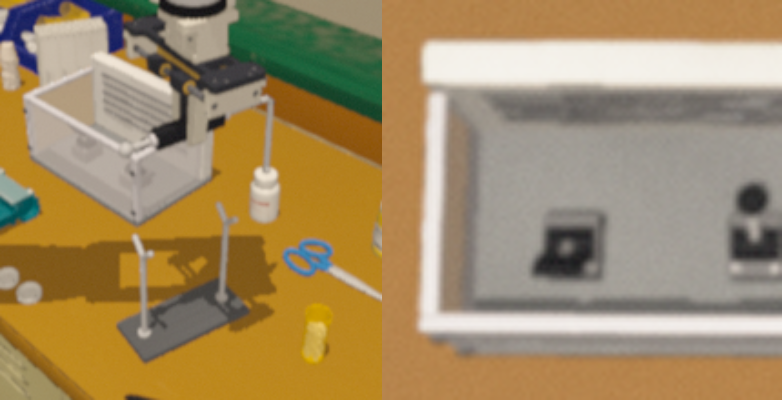

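The last picture shows the rod held level over the empty forks, bottle and vial standing. The paddle leans towards the front (edge near row 209, about 0.95 rad), and the round knob is unmoved. Now I lower the rod onto the forks.

Call:
servo_tool(moves=[{"tx": 0, "ty": -0.0005, "tz": 0.013, "rx": 0, "ry": 0, "rz": 0}, {"tx": 0, "ty": 0, "tz": 0.02, "rx": 0, "ry": 0, "rz": 0}, {"tx": 0, "ty": 0, "tz": 0.025, "rx": 0, "ry": 0, "rz": 0}, {"tx": 0, "ty": 0, "tz": 0.025, "rx": 0, "ry": 0, "rz": 0}, {"tx": 0, "ty": 0, "tz": 0.02, "rx": 0, "ry": 0, "rz": 0}, {"tx": 0, "ty": 0, "tz": 0.015, "rx": 0, "ry": 0, "rz": 0}, {"tx": 0, "ty": 0, "tz": 0.012, "rx": 0, "ry": 0, "rz": 0}, {"tx": 0, "ty": 0, "tz": 0.01, "rx": 0, "ry": 0, "rz": 0}, {"tx": 0, "ty": 0, "tz": 0.008, "rx": 0, "ry": 0, "rz": 0}, {"tx": 0, "ty": 0, "tz": 0.006, "rx": 0, "ry": 0, "rz": 0}, {"tx": 0, "ty": 0, "tz": 0, "rx": 0, "ry": 0, "rz": 0}])

```text
t: 19.68
tcp_pos: [0.462, -0.3488, 0.1568]
ee_rot: [-0.0, 0.113, 0.994, 0.0]
force: [-0.1, -0.2, -2.4]
gripper_width: 0.0175
grasp_force: 30.0
```

Call:
servo_tool(moves=[{"tx": 0, "ty": 0, "tz": 0.005, "rx": 0, "ry": 0, "rz": 0}, {"tx": 0, "ty": 0, "tz": 0.004, "rx": 0, "ry": 0, "rz": 0}, {"tx": 0, "ty": 0, "tz": 0.0015, "rx": 0, "ry": 0, "rz": 0}, {"tx": 0, "ty": 0, "tz": 0, "rx": 0, "ry": 0, "rz": 0}])

```text
t: 20.18
tcp_pos: [0.4623, -0.3488, 0.1471]
ee_rot: [0.0, 0.113, 0.994, -0.0]
force: [0.2, 2.0, 3.1]
gripper_width: 0.0176
grasp_force: 30.0
```

Call:
servo_tool(moves=[{"tx": 0, "ty": 0, "tz": 0.0005, "rx": 0, "ry": 0, "rz": 0}, {"tx": 0, "ty": 0, "tz": 0, "rx": 0, "ry": 0, "rz": 0}, {"tx": 0, "ty": 0, "tz": 0, "rx": 0, "ry": 0, "rz": 0}, {"tx": 0, "ty": 0, "tz": 0, "rx": 0, "ry": 0, "rz": 0}, {"tx": 0, "ty": 0, "tz": 0, "rx": 0, "ry": 0, "rz": 0}, {"tx": 0, "ty": 0, "tz": 0, "rx": 0, "ry": 0, "rz": 0}, {"tx": 0, "ty": 0, "tz": 0, "rx": 0, "ry": 0, "rz": 0}, {"tx": 0, "ty": 0, "tz": 0, "rx": 0, "ry": 0, "rz": 0}], jaw=0.093)

```text
t: 21.18
tcp_pos: [0.4621, -0.3489, 0.1461]
ee_rot: [0.0, 0.113, 0.994, 0.0]
force: [-0.4, 0.3, -0.4]
gripper_width: 0.0912
grasp_force: 0.0
```

Call:
servo_tool(moves=[{"tx": 0, "ty": 0, "tz": -0.01, "rx": 0, "ry": 0, "rz": 0}, {"tx": 0, "ty": 0, "tz": -0.015, "rx": 0, "ry": 0, "rz": 0}, {"tx": 0, "ty": 0, "tz": -0.02, "rx": 0, "ry": 0, "rz": 0}, {"tx": 0, "ty": 0, "tz": -0.02, "rx": 0, "ry": 0, "rz": 0}, {"tx": 0, "ty": 0, "tz": -0.027, "rx": 0, "ry": 0, "rz": 0}, {"tx": 0, "ty": 0, "tz": 0, "rx": 0, "ry": 0, "rz": 0}, {"tx": 0, "ty": 0, "tz": 0, "rx": 0, "ry": 0, "rz": 0}, {"tx": 0, "ty": 0, "tz": 0, "rx": 0, "ry": 0, "rz": 0}, {"tx": 0, "ty": 0, "tz": 0, "rx": 0, "ry": 0, "rz": 0}])

```text
t: 22.3
tcp_pos: [0.4617, -0.3485, 0.2371]
ee_rot: [-0.001, 0.113, 0.994, 0.001]
force: [0.2, -0.3, -0.1]
gripper_width: 0.0932
grasp_force: 0.0
```

Run:
```python
from h import *
np.set_printoptions(precision=4,suppress=True)
s=telemetry.sense();print(s['t'],s['tcp_pos'],s['ee_rot'],s['gripper_width'])
w=grab_frame("wrist");sc=grab_frame("scene");cv2.imwrite("pics/w7.png",w[:,:,::-1]);cv2.imwrite("pics/s7.png",sc[:,:,::-1])
for n in("w1","w7"):
    im=cv2.imread(f"pics/{n}.png");m=(im[60:330,255:320].max(2)<60).astype(np.uint8)
    nn,l,st,c=cv2.connectedComponentsWithStats(m);i=1+np.argmax(st[1:,4]);print(n,"handle",st[i],c[i])
    m=(im[60:115,255:320].min(2)>170).astype(np.uint8);nn,l,st,c=cv2.connectedComponentsWithStats(m);i=1+np.argmax(st[1:,4]);print("knob",st[i],c[i])
a=cv2.imread("pics/scene0.png")[215:345,240:380];b=cv2.imread("pics/s7.png")[215:345,240:380]
d=cv2.absdiff(a,b).max(2);print("scene diff>60:",(d>60).sum())
# leg/ball part of the scene: template shift
t=a[65:68+0,:] if 0 else a[30:65,78:98];r=cv2.matchTemplate(b[20:75,68:108],t,cv2.TM_CCOEFF_NORMED);print("leg shift",cv2.minMaxLoc(r)[1::2],"expect (10,10)")
```

```text
22.3 [ 0.4617 -0.3485  0.2371] [-0.0007  0.1132  0.9936  0.0005] 0.0932194316814194
w1 handle [  16   92   28  137 3505] [ 28.8942 158.4853]
knob [ 19  18  26  37 682] [31.3798 34.2214]
w7 handle [  12   93   28  138 3515] [ 25.3442 160.5479]
knob [ 13  19  26  36 671] [25.4307 34.9225]
scene diff>60: 426
leg shift (0.8691934943199158, (10, 10)) expect (10,10)
```

```bash
python3 -c "
from station import *
print(finish_job())"
```

```text
the job is handed in; nothing more can be done
None
```

The job is handed in, and no verdict came back: I estimate the paddle lever is over at about 0.95 rad (0.85 needed, stop 1.0), the rod is back on its stand where it hung, and the knobbed lever, bottle and vial showed no movement when last checked.

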